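# Set out the embedder rolls in reverse order

### The job

Move the four embedder rolls (brass spur wheel, cedar roller, aluminium block, steel roller) from the pads of the store board to the empty rack, one to a compartment, in reverse order: the roll that starts farthest left as seen from the robot goes into the rightmost compartment, the next one beside it, and so on, with the one that starts farthest right ending farthest left. Each must stand upright on its own base, as it does now, flat on the floor of its compartment; leave the glass jar where it is.

Things in the scene. Friction and masses are not known exactly. Their poses are not given: they have to be found in the camera images.
- spur: brass spur wheel standing on its toothed disc, loose: disc 46 mm across the teeth and 10 mm high, with a plain round hub 24 mm in diameter rising from it to 52 mm above the base (grip the hub). About 180 g. Origin at the centre of the underside, z up
- cedar: plain pale cedar roller standing on end, loose: 34 mm in diameter, 70 mm high, about 60 g. Origin at the centre of the underside, z up
- block: square aluminium guide block standing on end, loose: 30 x 30 mm, 54 mm high, a dark line across its top along x, about 130 g. Origin at the centre of the underside, x and y square to its side faces, z up
- steel: stout steel crimping roller with dark rings round it, standing on end, loose: 40 mm in diameter, 50 mm high, about 300 g. Origin at the centre of the underside, z up
- pad_spur: fixed plywood pad on which the brass spur wheel starts (within 5 mm of its middle), 60 x 60 x 6 mm, top 24 mm above the bench; origin: centre of its underside, z up. The four pads look alike, in a row along their common y (+y to the robot's left), 75 mm apart, on a dark board 84 x 320 x 18 mm. Pads stay put and so record the starting order
- pad_cedar: fixed plywood pad on which the cedar roller starts (within 5 mm of its middle), 60 x 60 x 6 mm, top 24 mm above the bench; origin: centre of its underside, z up. The four pads look alike, in a row along their common y (+y to the robot's left), 75 mm apart, on a dark board 84 x 320 x 18 mm. Pads stay put and so record the starting order
- pad_block: fixed plywood pad on which the aluminium guide block starts (within 5 mm of its middle), 60 x 60 x 6 mm, top 24 mm above the bench; origin: centre of its underside, z up. The four pads look alike, in a row along their common y (+y to the robot's left), 75 mm apart, on a dark board 84 x 320 x 18 mm. Pads stay put and so record the starting order
- pad_steel: fixed plywood pad on which the steel crimping roller starts (within 5 mm of its middle), 60 x 60 x 6 mm, top 24 mm above the bench; origin: centre of its underside, z up. The four pads look alike, in a row along their common y (+y to the robot's left), 75 mm apart, on a dark board 84 x 320 x 18 mm. Pads stay put and so record the starting order
- rack: fixed low wooden rack, empty at first, 72 (x) by 315 mm (y): four compartments in a row, each 60 x 60 mm inside, centres at x = 0, y = -112.5, -37.5, 37.5, 112.5 mm; floor 12 mm and rims 18 mm above the bench. Origin: centre of the underside, z up, +y to the robot's left. Stands nearer than the store board or beyond it; both run across in front of the robot, turned at most 0.12 rad
- jar: squat glass jar of wooden pegs, 84 mm in diameter, 74 mm high, standing loose on the bench to the robot's left of the two rows; a bystander. Origin at the centre of its underside
Things that resemble listed ones, but are neither listed nor needed, are in the scene too. Leave any green or pink look-alike of the steel alone. What is shaped like the block but green is not meant.

How it is judged:
At the end, for the whole second after the job is handed in: Each roll at rest and upright (0.12 rad) in the compartment mirroring its starting pad (first from left to first from right, etc.), base centre within 15.5 mm of the compartment centre along rack x and y, base within 4 mm of floor height; jar within 20 mm of its start (((y of each of pad_cedar, pad_block, pad_steel in the frame of pad_spur below 0.0375 m and y of spur in the frame of rack between -0.128 and -0.097 m) or (y of each of pad_cedar, pad_block, pad_steel in the frame of pad_spur below 0.1125 m and y of any of pad_cedar, pad_block, pad_steel in the frame of pad_spur above 0.0375 m and y of spur in the frame of rack between -0.053 and -0.022 m) or (y of each of pad_cedar, pad_block, pad_steel in the frame of pad_spur below 0.1875 m and y of any of pad_cedar, pad_block, pad_steel in the frame of pad_spur above 0.1125 m and y of spur in the frame of rack between 0.022 and 0.053 m) or (y of each of pad_cedar, pad_block, pad_steel in the frame of pad_spur below 0.2625 m and y of any of pad_cedar, pad_block, pad_steel in the frame of pad_spur above 0.1875 m and y of spur in the frame of rack between 0.097 and 0.128 m)) and x of spur in the frame of rack between -0.0155 and 0.0155 m and z of spur in the frame of rack between 0.008 and 0.016 m and angle between each of spur, cedar, block, steel's own z axis and vertical below 0.12 rad and linear speed of each of spur, cedar, block, steel below 0.02 m/s and angular speed of each of spur, cedar, block, steel below 0.2 rad/s and ((y of each of pad_spur, pad_block, pad_steel in the frame of pad_cedar below 0.0375 m and y of cedar in the frame of rack between -0.128 and -0.097 m) or (y of each of pad_spur, pad_block, pad_steel in the frame of pad_cedar below 0.1125 m and y of any of pad_spur, pad_block, pad_steel in the frame of pad_cedar above 0.0375 m and y of cedar in the frame of rack between -0.053 and -0.022 m) or (y of each of pad_spur, pad_block, pad_steel in the frame of pad_cedar below 0.1875 m and y of any of pad_spur, pad_block, pad_steel in the frame of pad_cedar above 0.1125 m and y of cedar in the frame of rack between 0.022 and 0.053 m) or (y of each of pad_spur, pad_block, pad_steel in the frame of pad_cedar below 0.2625 m and y of any of pad_spur, pad_block, pad_steel in the frame of pad_cedar above 0.1875 m and y of cedar in the frame of rack between 0.097 and 0.128 m)) and x of cedar in the frame of rack between -0.0155 and 0.0155 m and z of cedar in the frame of rack between 0.008 and 0.016 m and ((y of each of pad_spur, pad_cedar, pad_steel in the frame of pad_block below 0.0375 m and y of block in the frame of rack between -0.128 and -0.097 m) or (y of each of pad_spur, pad_cedar, pad_steel in the frame of pad_block below 0.1125 m and y of any of pad_spur, pad_cedar, pad_steel in the frame of pad_block above 0.0375 m and y of block in the frame of rack between -0.053 and -0.022 m) or (y of each of pad_spur, pad_cedar, pad_steel in the frame of pad_block below 0.1875 m and y of any of pad_spur, pad_cedar, pad_steel in the frame of pad_block above 0.1125 m and y of block in the frame of rack between 0.022 and 0.053 m) or (y of each of pad_spur, pad_cedar, pad_steel in the frame of pad_block below 0.2625 m and y of any of pad_spur, pad_cedar, pad_steel in the frame of pad_block above 0.1875 m and y of block in the frame of rack between 0.097 and 0.128 m)) and x of block in the frame of rack between -0.0155 and 0.0155 m and z of block in the frame of rack between 0.008 and 0.016 m and ((y of each of pad_spur, pad_cedar, pad_block in the frame of pad_steel below 0.0375 m and y of steel in the frame of rack between -0.128 and -0.097 m) or (y of each of pad_spur, pad_cedar, pad_block in the frame of pad_steel below 0.1125 m and y of any of pad_spur, pad_cedar, pad_block in the frame of pad_steel above 0.0375 m and y of steel in the frame of rack between -0.053 and -0.022 m) or (y of each of pad_spur, pad_cedar, pad_block in the frame of pad_steel below 0.1875 m and y of any of pad_spur, pad_cedar, pad_block in the frame of pad_steel above 0.1125 m and y of steel in the frame of rack between 0.022 and 0.053 m) or (y of each of pad_spur, pad_cedar, pad_block in the frame of pad_steel below 0.2625 m and y of any of pad_spur, pad_cedar, pad_block in the frame of pad_steel above 0.1875 m and y of steel in the frame of rack between 0.097 and 0.128 m)) and x of steel in the frame of rack between -0.0155 and 0.0155 m and z of steel in the frame of rack between 0.008 and 0.016 m and distance of jar from where it was at the start of the episode below 0.02 m); the robot touches nothing.
It fails at once if the glass jar is pushed more than 20 mm or tipped (distance of jar from where it was at the start of the episode above 0.02 m or angle between jar's own z axis and vertical above 0.3 rad).
It also fails if it takes over 122 s, if anything falls off the work surface, if the arm or the gripper's body presses on something with over 40 N, if the wrist force passes 120 N, or if a joint passes its speed limit or range.

### The arm

A 6-joint arm with a two-finger parallel gripper is mounted at the origin on the work surface. World frame = base frame: x ahead of the robot, y to its left, z up, the work surface at z = 0. Lengths are in m, angles in rad, forces in N, time in s.
With the tool pointing down it reaches from about 0.4 to 0.825 m from the base axis. Payload 7 kg.
Tool frame: the origin (TCP) lies at the very end of the fingers, on their centre line; the grasp point (between the pads) lies 19 mm behind it; z points along the fingers, y is the direction in which the jaws open and shut (so a half turn about z gives the same grasp; the last joint's range is limited). The gripper opens to 88 mm and grips with 3 to 60 N. Pads are 19 mm wide; open, the fingers measure 130 mm over their backs; the gripper's body (78 mm by 193 mm) begins 47 mm behind the grasp point.
Start: joints at [-0.978, 0.359, 0.012, 0, -1.224, -0.288], TCP at [0.203, -0.644, 0.227] pointing down, gripper open.
Joint ranges: [-3.07, 3.07], [-1.43, 2.12], [-1.02, 1.25], [-3.03, 1.67], [-3.05, -0], [-3.03, 3.03]. Speed limits (rad/s): [2.39, 2.39, 3.01, 3.14, 3.14, 3.14].

### API

Orientations are given as [roll, pitch, yaw] about the fixed x, y, z axes, in that order (R = Rz(yaw) Ry(pitch) Rx(roll)).
In Python, from station import arm gives the robot as it stands.
- The arm moves only by the shell command python3 -m inch 'ROWS' [FORCE]. ROWS is text: rows parted by semicolons, each of 7 numbers parted by spaces: the closure, from 0 (fully open) to 1 (shut), then the shift along the tool's x, y, z each as a share of 300 mm, from -1 to 1, then the turn, a rotation vector about the tool's x, y, z each as a share of 60 degrees, from -1 to 1. In form: grip tx ty tz rx ry rz; .... A call has 1 to 12 rows; each row is the pose to reach, as a shift and turn from the pose commanded when the call began, along the tool's axes at that moment; what a row does not reach only later rows make up. A row lasts 1/10 s, in which the tool goes at most 50 mm and 8.59 degrees, less where a joint would pass 70% of its speed; a pose out of reach is approached as far as the arm can. A call with a number of a shift or a turn outside -1 to 1 is refused whole. A call with a gripper value outside its range is refused whole. The fingers move at their own pace and stop on an object; FORCE is the grip in N (left out, the last holds). Time passes only in rows, so rows that repeat a pose let the fingers close. It gives the time, the measured TCP pose, the force and the opening at its end, in the units of the state.
- arm.get_state(): the state, without advancing time (a new reading comes with each control period).
- arm.grab_frame(name): name is "scene" or "top"; returns a dict with "img" (400x640x3 uint8, red, green, blue), "range_z" (400x640 float32, m along the optical axis (not along the pixel's ray), 0 where there is no reading), "fx", "fy", "cx", "cy" (pixels), "dist" ([k1, k2, p1, p2, k3] as OpenCV has them; the pictures are not rectified), "extrinsics" (4x4, takes a point from world to camera coordinates). Camera axes: x right, y up, looking along -z (the intrinsics and any distortion apply to the point x, -y, -z); pixel columns grow to the right and rows downward; lengths in m; the calibration is good to about 2 mm. A picture is of the moment at which its call begins.
- arm.job_done(): hands the job in, once; it reports no verdict.
The state is a dict: "t": time; "q": joint angles; "qd": joint speeds; "joint_efforts": joint torques, N m; "eef_pos": TCP position; "ee_rot": TCP orientation; "force": force on the tool from outside, world axes, zero at the start; "moment": the same for the moment, N m; "width": finger opening in m.
Only numpy, scipy, OpenCV 4.12 (cv2) and the standard library are available. Lean on these libraries where they do the work, as an engineer would, in place of code of your own. Each camera call takes 0.05 s, during which the arm holds its last target.

## Working session

There is one attempt and no reset: what is moved stays moved. The work goes in short steps, Python scripts to look and compute and a shell command to move; the robot and the scene stay as the last step left them, time stands still between calls to the robot, and variables do not carry over. Pictures are saved under pics/ and viewed, and the job is handed in when it is done.

```bash
ls; mkdir -p pics; cat > h.py <<'E'
import numpy as np, cv2, pickle
from station import arm
def grab(n,save=None):
    f=arm.grab_frame(n)
    if save: cv2.imwrite('pics/'+save+'.png',f['img'][:,:,::-1]); pickle.dump(f,open('pics/'+save+'.pkl','wb'))
    return f
def K(f): return np.array([[f['fx'],0,f['cx']],[0,f['fy'],f['cy']],[0,0,1.]])
def rays(f,px):
    px=np.asarray(px,float).reshape(-1,1,2)
    u=cv2.undistortPoints(px,K(f),np.array(f['dist'],float)).reshape(-1,2)
    d=np.c_[u[:,0],-u[:,1],-np.ones(len(u))]
    E=np.array(f['extrinsics']);R=E[:3,:3];t=E[:3,3]
    return -R.T@t, d@R
def onplane(f,px,z):
    o,d=rays(f,px); s=(z-o[2])/d[:,2]; return o+s[:,None]*d
def cloud(f):
    v,u=np.mgrid[:400,:640]; o,d=rays(f,np.c_[u.ravel(),v.ravel()])
    r=f['range_z'].ravel(); P=o+d*r[:,None]; P[r<=0]=np.nan
    return P.reshape(400,640,3)
E
python3 - <<'E'
from h import *
for n in ('scene','top'):
    f=grab(n,n+'0'); o,_=rays(f,[[320,200]]); print(n,o,onplane(f,[[320,200]],0),f['fx'],f['dist'])
s=arm.get_state(); print(s['t'],s['eef_pos'],s['ee_rot'],s['width'],s['force'])
E
```

```text
pics
scene [1.1791444  0.27332709 0.8790101 ] [[0.58388622 0.14853948 0.        ]] 466.1685706561862 [-0.10232667  0.          0.          0.          0.        ]
top [0.55889714 0.10205629 0.98584163] [[0.60032196 0.09196301 0.        ]] 478.9419278873636 [-0.09235707  0.          0.          0.          0.        ]
0.1 [ 0.20240716 -0.64348796  0.22571978] [ 3.14009899e+00 -1.92894188e-04 -2.83685752e+00] 0.08740588127859515 [-0.47661869 -0.25527039 -0.30935723]
```

View pics/scene0.png

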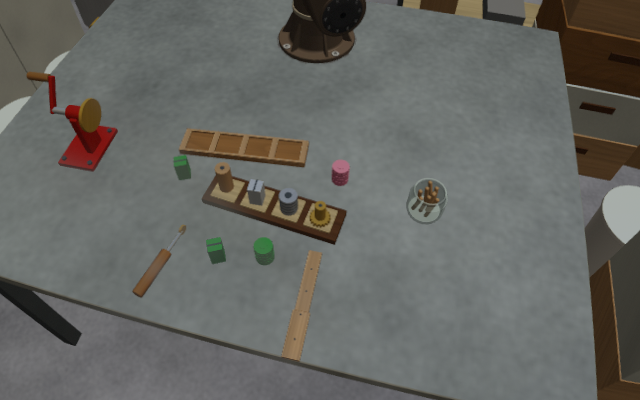

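View pics/top0.png

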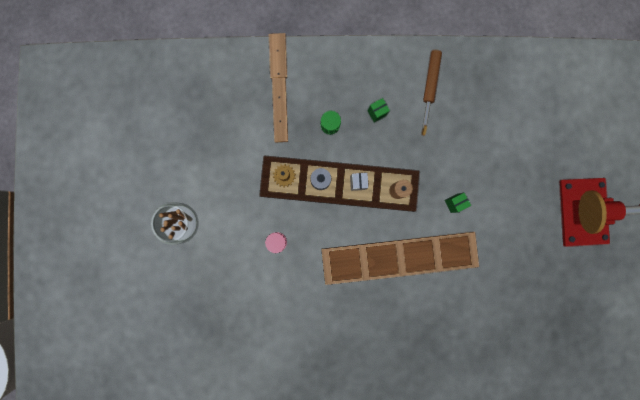

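The top picture has +x up and +y left. From left to right on the store board: spur (284,175), steel (320,178), block (360,181), cedar (402,188). The rack runs along (323–478, 233–283), nearer the robot, and the jar is at (175,223). The look-alikes are all off the board: a pink cylinder (275,243), a green cylinder (330,122) and green blocks (379,109) and (459,203). I'll measure and enlarge.

```bash
python3 - <<'E'
from h import *
f=pickle.load(open('pics/top0.pkl','rb'))
im=f['img'][:,:,::-1]
cv2.imwrite('pics/crop0.png',cv2.resize(im[145:295,250:490],None,fx=3.3,fy=3.3,interpolation=cv2.INTER_CUBIC))
P=cloud(f)
z=P[...,2]
for name,(u,v),h in (('spur',(284,175),.076),('steel',(320,178),.074),('block',(360,181),.078),('cedar',(402,188),.094)):
    m=np.zeros((400,640),np.uint8); m[v-25:v+25,u-20:u+20]=1
    m=((m>0)&(abs(z-h)<.008)).astype(np.uint8)
    n,l,st,c=cv2.connectedComponentsWithStats(m); k=1+np.argmax(st[1:,4])
    cn=max(cv2.findContours((l==k).astype(np.uint8),0,1)[0],key=cv2.contourArea)
    print(name,c[k],st[k],'plane',onplane(f,[c[k]],h)[0].round(4),'minrect ctr',onplane(f,[cv2.minAreaRect(cn)[0]],h)[0].round(4),np.median(z[l==k]).round(4))
    pl=onplane(f,cn.reshape(-1,2),h); r=cv2.minAreaRect((pl[:,:2]*1000).astype(np.float32)); print(r)
# rack: brown above 8mm in region
m=np.zeros((400,640),bool); m[228:290,315:485]=1
m&=(z>.006)&(z<.03)
cn=max(cv2.findContours(m.astype(np.uint8),0,1)[0],key=cv2.contourArea)
pl=onplane(f,cn.reshape(-1,2),.018); r=cv2.minAreaRect((pl[:,:2]*1000).astype(np.float32)); print('rackdepth',r)
hsv=cv2.cvtColor(im,cv2.COLOR_BGR2HSV)
m=np.zeros((400,640),np.uint8); m[228:290,315:485]=255
m&=cv2.inRange(hsv,(5,60,40),(25,255,255))
cn=max(cv2.findContours(m,0,1)[0],key=cv2.contourArea)
pl=onplane(f,cn.reshape(-1,2),.018); r=cv2.minAreaRect((pl[:,:2]*1000).astype(np.float32)); print('rackcolor',r)
E
```

```text
spur [282.45967742 173.08870968] [277 167  12  13 124] plane [0.6492 0.1639 0.076 ] minrect ctr [0.6493 0.1638 0.076 ] 0.0773
((649.3301391601562, 163.80686950683594), (21.020126342773438, 23.01172637939453), 89.67002868652344)
steel [320.33045977 178.07183908] [310 168  21  21 348] plane [0.6391 0.0917 0.074 ] minrect ctr [0.6393 0.0923 0.074 ] 0.0754
((639.2838745117188, 92.32292938232422), (38.208133697509766, 38.322879791259766), 89.48381042480469)
block [359.59607843 180.4627451 ] [352 173  17  16 255] plane [0.6336 0.0171 0.078 ] minrect ctr [0.6335 0.0163 0.078 ] 0.0792
((633.4942626953125, 16.398296356201172), (30.447420120239258, 28.61522102355957), 89.53178405761719)
cedar [403.01893939 188.0530303 ] [394 179  19  19 264] plane [ 0.6174 -0.0626  0.094 ] minrect ctr [ 0.6175 -0.0625  0.094 ] 0.0953
((617.4766845703125, -62.55467224121094), (31.71263885498047, 34.68400573730469), 44.09786605834961)
rackdepth ((480.259765625, -69.27658081054688), (75.60967254638672, 315.5967102050781), 5.542373180389404)
rackcolor ((481.6488037109375, -69.21870422363281), (72.88201904296875, 314.9413757324219), 5.794075965881348)
```

View pics/crop0.png

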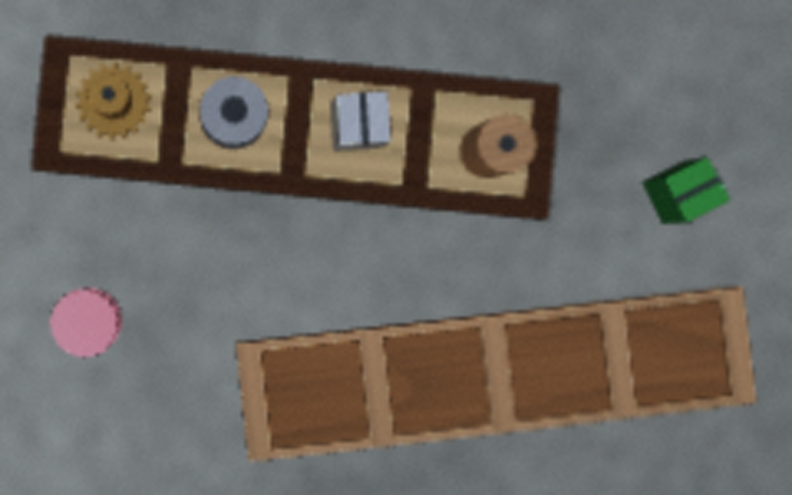

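The crop confirms it: the four rolls on the plywood pads are brass spur, grey ringed steel, aluminium block and cedar. The green block (690,190 in the crop) and the pink cylinder (85,322) sit off the board and aren't meant. The rack measures 315 x 73 mm, as it should. Next I'll cross-check from the second view and get the block's yaw.

```bash
cat >> h.py <<'E'
from scipy.spatial.transform import Rotation as Ro
def plan(x,y,z,yaw):
    s=[arm.get_state()][0]
    p=np.array(s['eef_pos']); R=Ro.from_euler('xyz',s['ee_rot'])
    T=Ro.from_euler('xyz',[np.pi,0,yaw])
    d=R.inv().apply(np.array([x,y,z])-p)/.3
    r=(R.inv()*T).as_rotvec()/np.deg2rad(60)
    print('t',s['t'],'at',p.round(4),np.round(s['ee_rot'],3),'w',round(s['width'],4),'F',np.round(s['force'],1))
    print('shift',d.round(3),'turn',r.round(3))
E
python3 - <<'E'
from h import *
f=pickle.load(open('pics/scene0.pkl','rb')); P=cloud(f)
for name,c,h in (('spur',(.649,.164),.076),('steel',(.639,.092),.074),('block',(.6335,.0165),.078),('cedar',(.6175,-.0625),.094)):
    m=(abs(P[...,2]-h)<.006)&(np.hypot(P[...,0]-c[0],P[...,1]-c[1])<.03)
    cn=max(cv2.findContours(m.astype(np.uint8),0,1)[0],key=cv2.contourArea).reshape(-1,2)
    pl=onplane(f,cn,h); print(name,cv2.minAreaRect((pl[:,:2]*1000).astype(np.float32)))
f=pickle.load(open('pics/top0.pkl','rb')); im=f['img']
# block top line yaw
g=cv2.cvtColor(im,cv2.COLOR_RGB2GRAY); P=cloud(f)
m=(abs(P[...,2]-.078)<.006)&(np.hypot(P[...,0]-.6335,P[...,1]-.0165)<.013)&(g<120)
v,u=np.nonzero(m); pl=onplane(f,np.c_[u,v],.078)[:,:2]
vx,vy,x0,y0=cv2.fitLine((pl*1000).astype(np.float32),2,0,.01,.01).ravel(); print(len(u),'line yaw',np.arctan(vy/vx),x0,y0)
# pads: plywood colour rows
hsv=cv2.cvtColor(im,cv2.COLOR_RGB2HSV)
# spur disc
m=cv2.inRange(hsv,(15,110,60),(30,255,255)); m[:150]=0;m[210:]=0;m[:,:262]=0;m[:,303:]=0
cn=max(cv2.findContours(m,0,1)[0],key=cv2.contourArea).reshape(-1,2)
print('disc',cv2.minAreaRect((onplane(f,cn,.034)[:,:2]*1000).astype(np.float32)))
plan(.649,.163,.22,-np.pi/2)
E
```

```text
spur ((649.7328491210938, 163.80189514160156), (24.989368438720703, 22.874568939208984), 13.994935035705566)
steel ((640.1216430664062, 90.96331787109375), (41.58306884765625, 38.19239044189453), 14.919339179992676)
block ((633.7797241210938, 16.623987197875977), (35.89124298095703, 30.739906311035156), 4.294933319091797)
cedar ((617.2684936523438, -61.97998046875), (36.488800048828125, 32.56965637207031), 20.926206588745117)
34 line yaw 0.06446189 632.8148 16.579552
disc ((649.037109375, 163.99703979492188), (43.351829528808594, 43.23638153076172), 55.953704833984375)
t 0.1 at [ 0.2024 -0.6435  0.2257] [ 3.14  -0.    -2.837] w 0.0874 F [-0.5 -0.3 -0.3]
shift [-2.227  2.118  0.022] turn [ 1.000e-03  1.000e-03 -1.209e+00]
```

```bash
python3 -m inch '0 -0.2 0.19 0 0 0 -0.15;0 -0.4 0.38 0 0 0 -0.3;0 -0.6 0.57 0 0 0 -0.45;0 -0.8 0.76 0 0 0 -0.6;0 -1 0.95 0 0 0 -0.6;0 -1 0.95 0 0 0 -0.6;0 -1 0.95 0 0 0 -0.6;0 -1 0.95 0 0 0 -0.6;0 -1 0.95 0 0 0 -0.6;0 -1 0.95 0 0 0 -0.6;0 -1 0.95 0 0 0 -0.6;0 -1 0.95 0 0 0 -0.6' 25
python3 -c "
from h import *
plan(.649,.163,.22,-np.pi/2)"
```

```text
t: 1.3
eef_pos: [0.4026, -0.2827, 0.2263]
ee_rot: [3.141, -0.0, -2.21]
force: [-0.4, 0.1, -0.1]
width: 0.0878
t 1.3 at [ 0.4026 -0.2827  0.2263] [ 3.141 -0.    -2.21 ] w 0.0878 F [-0.4  0.1 -0.1]
shift [-1.682  0.226  0.021] turn [ 0.001 -0.    -0.61 ]
```

```bash
python3 -m inch '0 -1 0.13 0 0 0 -0.61;0 -1 0.13 0 0 0 -0.61;0 -1 0.13 0 0 0 -0.61;0 -1 0.13 0 0 0 -0.61;0 -1 0.13 0 0 0 -0.61;0 -1 0.13 0 0 0 -0.61;0 -1 0.13 0 0 0 -0.61;0 -1 0.13 0 0 0 -0.61;0 -1 0.13 0 0 0 -0.61'
python3 -c "
from h import *
plan(.649,.164,.22,-np.pi/2)"
```

```text
t: 2.2
eef_pos: [0.5499, -0.0191, 0.2262]
ee_rot: [3.141, -0.0, -1.571]
force: [-0.8, -0.2, -0.1]
width: 0.0876
t 2.2 at [ 0.5499 -0.0191  0.2262] [ 3.141 -0.    -1.571] w 0.0876 F [-0.8 -0.2 -0.1]
shift [-0.611 -0.33   0.02 ] turn [ 0.001 -0.    -0.   ]
```

```bash
python3 -m inch '0 -0.3 -0.16 0 0 0 0;0 -0.611 -0.33 0 0 0 0;0 -0.611 -0.33 0 0 0 0;0 -0.611 -0.33 0 0 0 0;0 -0.611 -0.33 0 0 0 0;0 -0.611 -0.33 0 0 0 0;0 -0.611 -0.33 0.15 0 0 0;0 -0.611 -0.33 0.3 0 0 0;0 -0.611 -0.33 0.4 0 0 0;0 -0.611 -0.33 0.4 0 0 0;0 -0.611 -0.33 0.4 0 0 0'
python3 -c "
from h import *
plan(.6493,.1638,.039,-np.pi/2)"
```

```text
t: 3.3
eef_pos: [0.6495, 0.1639, 0.1078]
ee_rot: [-3.141, -0.001, -1.571]
force: [0.7, -0.3, 1.9]
width: 0.0876
t 3.3 at [0.6495 0.1639 0.1078] [-3.141e+00 -1.000e-03 -1.571e+00] w 0.0876 F [ 0.7 -0.3  1.9]
shift [0.    0.001 0.229] turn [-0.    -0.001 -0.   ]
```

```bash
python3 -m inch '0 0 0 0.08 0 0 0;0 0 0 0.16 0 0 0;0 0 0 0.228 0 0 0;0 0 0 0.228 0 0 0;1 0 0 0.228 0 0 0;1 0 0 0.228 0 0 0;1 0 0 0.228 0 0 0;1 0 0 0.228 0 0 0;1 0 0 0.228 0 0 0;1 0 0 0.228 0 0 0;1 0 0 0.228 0 0 0;1 0 0 0.228 0 0 0' 25
python3 -c "
from h import *
plan(.4924,-.1809,.2,-np.pi/2+.1)"
```

```text
t: 4.5
eef_pos: [0.6492, 0.1657, 0.0381]
ee_rot: [3.141, -0.0, -1.57]
force: [0.1, 0.5, -0.1]
width: 0.0292
t 4.5 at [0.6492 0.1657 0.0381] [ 3.141 -0.    -1.57 ] w 0.0292 F [ 0.1  0.5 -0.1]
shift [ 1.155  0.524 -0.539] turn [ 0.    -0.    -0.094]
```

```bash
python3 -m inch '1 0 0 0 0 0 0;1 0 0 0 0 0 0;1 0 0 0 0 0 0;1 0 0 -0.1 0 0 0;1 0 0 -0.2 0 0 0;1 0 0 -0.3 0 0 0;1 0 0 -0.4 0 0 0;1 0 0 -0.4 0 0 0;1 0 0 -0.4 0 0 0'
python3 -c "
from h import *
plan(.4924,-.1809,.16,-np.pi/2+.1)"
```

```text
t: 5.4
eef_pos: [0.6492, 0.1659, 0.1586]
ee_rot: [-3.141, 0.001, -1.57]
force: [-0.4, 0.8, -2.6]
width: 0.0235
t 5.4 at [0.6492 0.1659 0.1586] [-3.141e+00  1.000e-03 -1.570e+00] w 0.0235 F [-0.4  0.8 -2.6]
shift [ 1.155  0.524 -0.006] turn [-0.001  0.001 -0.095]
```

```bash
python3 -m inch '1 0.08 0.04 0 0 0 0;1 0.2 0.1 0 0 0 0;1 0.33 0.16 0 0 0 0;1 0.46 0.22 0 0 0 0;1 0.6 0.28 0 0 0 0;1 0.73 0.34 0 0 0 0;1 0.86 0.4 0 0 0 0;1 0.95 0.46 0 0 0 0;1 1 0.5 0 0 0 -0.095;1 1 0.524 0 0 0 -0.095;1 1 0.524 0 0 0 -0.095;1 1 0.524 0 0 0 -0.095'
python3 -c "
from h import *
plan(.4924,-.1809,.028,-np.pi/2+.1)"
```

```text
t: 6.6
eef_pos: [0.4925, -0.134, 0.1577]
ee_rot: [3.141, 0.0, -1.471]
force: [0.5, -0.1, -1.2]
width: 0.0232
t 6.6 at [ 0.4925 -0.134   0.1577] [ 3.141  0.    -1.471] w 0.0232 F [ 0.5 -0.1 -1.2]
shift [0.156 0.016 0.432] turn [ 0.  0. -0.]
```

```bash
python3 -m inch '1 0.08 0.01 0 0 0 0;1 0.156 0.016 0 0 0 0;1 0.156 0.016 0 0 0 0;1 0.156 0.016 0 0 0 0;1 0.156 0.016 0.1 0 0 0;1 0.156 0.016 0.2 0 0 0;1 0.156 0.016 0.3 0 0 0;1 0.156 0.016 0.37 0 0 0;1 0.156 0.016 0.37 0 0 0;1 0.156 0.016 0.37 0 0 0'
python3 -c "
from h import *
plan(.4924,-.1809,.0275,-np.pi/2+.1)
grab('top','top1');grab('scene','scene1')
import cv2
a=cv2.imread('pics/top1.png')[215:315,300:500];b=cv2.imread('pics/scene1.png')[100:200,150:350]
cv2.imwrite('pics/m1.png',cv2.resize(cv2.vconcat([a,b]),None,fx=3,fy=3,interpolation=2))"
```

```text
t: 7.6
eef_pos: [0.4928, -0.1809, 0.0474]
ee_rot: [3.141, -0.0, -1.469]
force: [0.9, -0.9, -1.6]
width: 0.0235
t 7.6 at [ 0.4928 -0.1809  0.0474] [ 3.141 -0.    -1.469] w 0.0235 F [ 0.9 -0.9 -1.6]
shift [-0.     0.001  0.066] turn [ 0.001 -0.     0.002]
```

View pics/m1.png

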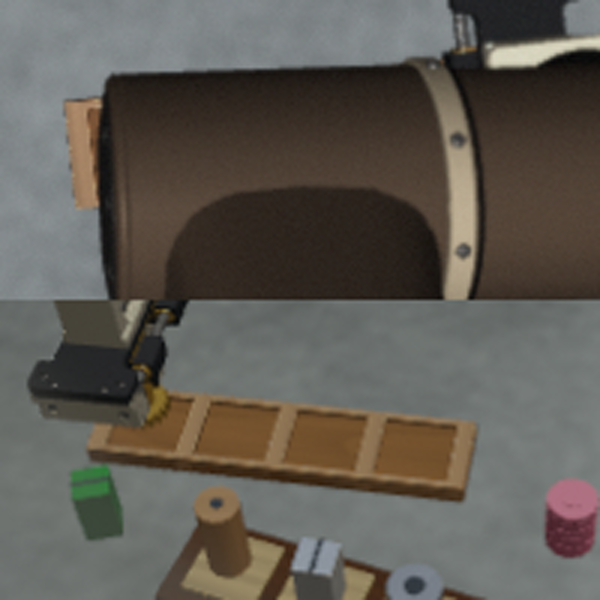

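The scene crop shows the spur (155,400) held just above the rack's rightmost compartment, which is on the left in this view. The arm hides that compartment from the top camera. Lowering and releasing.

```bash
python3 -m inch '1 0 0 0.03 0 0 0;1 0 0 0.05 0 0 0;1 0 0 0.066 0 0 0;1 0 0 0.066 0 0 0;1 0 0 0.066 0 0 0;0 0 0 0.066 0 0 0;0 0 0 0.066 0 0 0;0 0 0 0.066 0 0 0;0 0 0 0.066 0 0 0;0 0 0 0.066 0 0 0;0 0 0 0.066 0 0 0;0 0 0 0.066 0 0 0'
python3 -c "
from h import *
plan(.4924,-.1809,.0275,-np.pi/2+.1)"
```

```text
t: 8.9
eef_pos: [0.4923, -0.1815, 0.0274]
ee_rot: [-3.142, -0.0, -1.47]
force: [0.8, 0.3, 0.1]
width: 0.074
t 8.9 at [ 0.4923 -0.1815  0.0274] [-3.142 -0.    -1.47 ] w 0.074 F [0.8 0.3 0.1]
shift [-0.002 -0.    -0.   ] turn [-0.    -0.     0.001]
```

```bash
python3 -m inch '0 0 0 -0.1 0 0 0;0 0 0 -0.2 0 0 0;0 0 0 -0.35 0 0 0;0 0 0 -0.5 0 0 0;0 0 0 -0.5 0 0 0;0 0 0 -0.5 0 0 0'
python3 -c "
from h import *
plan(.6396,.0917,.17,-np.pi/2)"
```

```text
t: 9.5
eef_pos: [0.4929, -0.1814, 0.1787]
ee_rot: [-3.139, -0.0, -1.47]
force: [-0.1, 0.8, -0.6]
width: 0.0874
t 9.5 at [ 0.4929 -0.1814  0.1787] [-3.139 -0.    -1.47 ] w 0.0874 F [-0.1  0.8 -0.6]
shift [-0.857 -0.578  0.031] turn [-0.003  0.     0.096]
```

```bash
python3 -m inch '0 -0.15 -0.1 0 0 0 0.096;0 -0.3 -0.2 0 0 0 0.096;0 -0.45 -0.3 0 0 0 0.096;0 -0.6 -0.4 0 0 0 0.096;0 -0.75 -0.5 0 0 0 0.096;0 -0.857 -0.578 0 0 0 0.096;0 -0.857 -0.578 0 0 0 0.096;0 -0.857 -0.578 0 0 0 0.096;0 -0.857 -0.578 0.1 0 0 0.096;0 -0.857 -0.578 0.2 0 0 0.096;0 -0.857 -0.578 0.2 0 0 0.096;0 -0.857 -0.578 0.2 0 0 0.096'
python3 -c "
from h import *
plan(.6396,.0917,.039,-np.pi/2)"
```

```text
t: 10.7
eef_pos: [0.6384, 0.0904, 0.1172]
ee_rot: [3.14, -0.001, -1.571]
force: [0.4, 0.1, 1.0]
width: 0.0876
t 10.7 at [0.6384 0.0904 0.1172] [ 3.140e+00 -1.000e-03 -1.571e+00] w 0.0876 F [0.4 0.1 1. ]
shift [-0.004 -0.004  0.261] turn [ 0.002 -0.001 -0.001]
```

```bash
python3 -m inch '0 -0.004 -0.004 0.08 0 0 0;0 -0.004 -0.004 0.16 0 0 0;0 -0.004 -0.004 0.22 0 0 0;0 -0.004 -0.004 0.26 0 0 0;0 -0.004 -0.004 0.26 0 0 0;1 -0.004 -0.004 0.26 0 0 0;1 -0.004 -0.004 0.26 0 0 0;1 -0.004 -0.004 0.26 0 0 0;1 -0.004 -0.004 0.26 0 0 0;1 -0.004 -0.004 0.26 0 0 0;1 -0.004 -0.004 0.26 0 0 0;1 -0.004 -0.004 0.26 0 0 0' 40
python3 -m inch '1 0 0 0 0 0 0;1 0 0 0 0 0 0;1 0 0 -0.05 0 0 0;1 0 0 -0.1 0 0 0;1 0 0 -0.2 0 0 0;1 0 0 -0.3 0 0 0;1 0 0 -0.4 0 0 0;1 0 0 -0.4 0 0 0;1 0 0 -0.4 0 0 0'
python3 -c "
from h import *
plan(.4848,-.1063,.16,-np.pi/2+.1)"
```

```text
t: 11.9
eef_pos: [0.6398, 0.0928, 0.0394]
ee_rot: [3.141, -0.0, -1.571]
force: [-2.1, 0.3, 0.1]
width: 0.0394
t: 12.8
eef_pos: [0.6406, 0.0932, 0.161]
ee_rot: [-3.139, 0.001, -1.571]
force: [-1.4, 0.9, -3.6]
width: 0.0395
t 12.8 at [0.6406 0.0932 0.161 ] [-3.139e+00  1.000e-03 -1.571e+00] w 0.0395 F [-1.4  0.9 -3.6]
shift [0.665 0.519 0.001] turn [-0.002  0.001 -0.096]
```

Steel is held (width 39.5 mm, about 3 N of weight). Carrying it to compartment −37.5.

```bash
python3 -m inch '1 0.05 0.04 0 0 0 0;1 0.15 0.12 0 0 0 0;1 0.26 0.2 0 0 0 0;1 0.37 0.28 0 0 0 0;1 0.48 0.36 0 0 0 -0.05;1 0.58 0.45 0 0 0 -0.096;1 0.665 0.519 0 0 0 -0.096;1 0.665 0.519 0 0 0 -0.096;1 0.665 0.519 0.1 0 0 -0.096;1 0.665 0.519 0.2 0 0 -0.096;1 0.665 0.519 0.3 0 0 -0.096;1 0.665 0.519 0.35 0 0 -0.096'
python3 -c "
from h import *
plan(.4848,-.1063,.0275,-np.pi/2+.1)"
```

```text
t: 14.0
eef_pos: [0.4824, -0.1067, 0.0513]
ee_rot: [3.137, 0.0, -1.471]
force: [1.0, -0.1, -3.6]
width: 0.0395
t 14.0 at [ 0.4824 -0.1067  0.0513] [ 3.137  0.    -1.471] w 0.0395 F [ 1.  -0.1 -3.6]
shift [-0.001 -0.009  0.079] turn [ 0.004  0.    -0.   ]
```

```bash
python3 -m inch '1 0 -0.005 0.03 0 0 0;1 0 -0.005 0.055 0 0 0;1 0 -0.005 0.075 0 0 0;1 0 -0.005 0.079 0 0 0;1 0 -0.005 0.079 0 0 0;0 0 -0.005 0.079 0 0 0;0 0 -0.005 0.079 0 0 0;0 0 -0.005 0.079 0 0 0;0 0 -0.005 0.079 0 0 0;0 0 -0.005 0.079 0 0 0;0 0 -0.005 0.079 0 0 0;0 0 -0.005 0.079 0 0 0'
python3 -m inch '0 0 0 -0.1 0 0 0;0 0 0 -0.2 0 0 0;0 0 0 -0.35 0 0 0;0 0 0 -0.5 0 0 0;0 0 0 -0.5 0 0 0;0 0 0 -0.5 0 0 0'
python3 -c "
from h import *
plan(.6337,.0166,.17,-np.pi/2+.065)"
```

```text
t: 15.2
eef_pos: [0.486, -0.1065, 0.0307]
ee_rot: [3.142, -0.0, -1.47]
force: [-0.9, -0.0, 0.1]
width: 0.0859
t: 15.8
eef_pos: [0.4865, -0.1063, 0.1819]
ee_rot: [-3.139, 0.0, -1.47]
force: [0.6, 0.8, -1.6]
width: 0.0877
t 15.8 at [ 0.4865 -0.1063  0.1819] [-3.139  0.    -1.47 ] w 0.0877 F [ 0.6  0.8 -1.6]
shift [-0.358 -0.529  0.041] turn [-0.003  0.     0.034]
```

```bash
python3 -m inch '0 -0.08 -0.12 0 0 0 0.034;0 -0.16 -0.24 0 0 0 0.034;0 -0.24 -0.36 0 0 0 0.034;0 -0.358 -0.529 0 0 0 0.034;0 -0.358 -0.529 0 0 0 0.034;0 -0.358 -0.529 0 0 0 0.034;0 -0.358 -0.529 0 0 0 0.034;0 -0.358 -0.529 0.1 0 0 0.034;0 -0.358 -0.529 0.2 0 0 0.034;0 -0.358 -0.529 0.2 0 0 0.034;0 -0.358 -0.529 0.2 0 0 0.034'
python3 -c "
from h import *
plan(.6337,.0166,.039,-np.pi/2+.065)
grab('top','top2');grab('scene','scene2')
import cv2
a=cv2.imread('pics/top2.png')[145:295,270:490];b=cv2.imread('pics/scene2.png')[100:250,150:370]
cv2.imwrite('pics/m2.png',cv2.resize(cv2.vconcat([a,b]),None,fx=2,fy=2,interpolation=2))"
```

```text
t: 16.9
eef_pos: [0.6325, 0.0153, 0.1211]
ee_rot: [3.141, -0.001, -1.506]
force: [0.4, -0.1, 0.7]
width: 0.0877
t 16.9 at [0.6325 0.0153 0.1211] [ 3.141e+00 -1.000e-03 -1.506e+00] w 0.0877 F [ 0.4 -0.1  0.7]
shift [-0.004 -0.005  0.274] turn [ 0.001 -0.001 -0.   ]
```

View pics/m2.png

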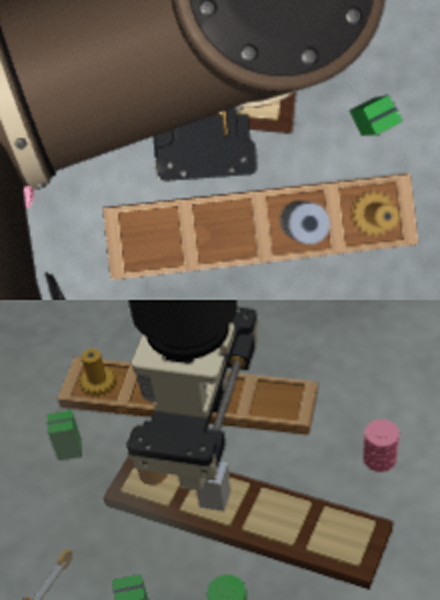

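The spur (375,215) and steel (307,223 in the crop) stand near the centres of their compartments. The gripper is over the block (213,487), with the cedar beside it. Gripping the block next.

```bash
python3 -m inch '0 -0.003 -0.004 0.08 0 0 0;0 -0.003 -0.004 0.16 0 0 0;0 -0.003 -0.004 0.22 0 0 0;0 -0.003 -0.004 0.272 0 0 0;0 -0.003 -0.004 0.272 0 0 0;1 -0.003 -0.004 0.272 0 0 0;1 -0.003 -0.004 0.272 0 0 0;1 -0.003 -0.004 0.272 0 0 0;1 -0.003 -0.004 0.272 0 0 0;1 -0.003 -0.004 0.272 0 0 0;1 -0.003 -0.004 0.272 0 0 0;1 -0.003 -0.004 0.272 0 0 0' 25
python3 -m inch '1 0 0 0 0 0 0;1 0 0 0 0 0 0;1 0 0 0 0 0 0;1 0 0 -0.05 0 0 0;1 0 0 -0.1 0 0 0;1 0 0 -0.2 0 0 0;1 0 0 -0.3 0 0 0;1 0 0 -0.4 0 0 0;1 0 0 -0.4 0 0 0;1 0 0 -0.4 0 0 0'
python3 -c "
from h import *
plan(.4772,-.0317,.16,-np.pi/2+.1)"
```

```text
t: 18.2
eef_pos: [0.6343, 0.0173, 0.0391]
ee_rot: [-3.142, -0.0, -1.506]
force: [0.1, -0.8, 0.6]
width: 0.0374
t: 19.2
eef_pos: [0.6344, 0.0175, 0.1596]
ee_rot: [-3.14, 0.001, -1.506]
force: [-1.1, 0.3, -3.1]
width: 0.03
t 19.2 at [0.6344 0.0175 0.1596] [-3.140e+00  1.000e-03 -1.506e+00] w 0.03 F [-1.1  0.3 -3.1]
shift [ 0.13   0.534 -0.002] turn [-0.001  0.001 -0.034]
```

```bash
python3 -m inch '1 0.02 0.06 0 0 0 0;1 0.04 0.16 0 0 0 0;1 0.07 0.27 0 0 0 0;1 0.1 0.38 0 0 0 0;1 0.12 0.47 0 0 0 -0.034;1 0.13 0.534 0 0 0 -0.034;1 0.13 0.534 0 0 0 -0.034;1 0.13 0.534 0 0 0 -0.034;1 0.13 0.534 0.1 0 0 -0.034;1 0.13 0.534 0.2 0 0 -0.034;1 0.13 0.534 0.3 0 0 -0.034;1 0.13 0.534 0.35 0 0 -0.034'
python3 -c "
from h import *
plan(.4772,-.0317,.0275,-np.pi/2+.1)"
```

```text
t: 20.4
eef_pos: [0.476, -0.0322, 0.051]
ee_rot: [3.138, -0.001, -1.471]
force: [0.6, 0.1, -1.2]
width: 0.0296
t 20.4 at [ 0.476  -0.0322  0.051 ] [ 3.138e+00 -1.000e-03 -1.471e+00] w 0.0296 F [ 0.6  0.1 -1.2]
shift [-0.001 -0.005  0.078] turn [ 0.004 -0.001  0.   ]
```

```bash
python3 -m inch '1 0 -0.002 0.03 0 0 0;1 0 -0.002 0.055 0 0 0;1 0 -0.002 0.075 0 0 0;1 0 -0.002 0.09 0 0 0;1 0 -0.002 0.09 0 0 0;0 0 -0.002 0.09 0 0 0;0 0 -0.002 0.09 0 0 0;0 0 -0.002 0.09 0 0 0;0 0 -0.002 0.09 0 0 0;0 0 -0.002 0.09 0 0 0;0 0 -0.002 0.09 0 0 0;0 0 -0.002 0.09 0 0 0'
python3 -m inch '0 0 0 -0.1 0 0 0;0 0 0 -0.2 0 0 0;0 0 0 -0.35 0 0 0;0 0 0 -0.5 0 0 0;0 0 0 -0.5 0 0 0;0 0 0 -0.5 0 0 0'
python3 -c "
from h import *
plan(.6174,-.0624,.18,-np.pi/2)"
```

```text
t: 21.6
eef_pos: [0.4775, -0.032, 0.0271]
ee_rot: [3.142, -0.0, -1.47]
force: [0.5, -0.1, 0.4]
width: 0.0804
t: 22.2
eef_pos: [0.478, -0.0317, 0.1783]
ee_rot: [-3.139, 0.001, -1.47]
force: [0.4, 0.3, 0.5]
width: 0.0877
t 22.2 at [ 0.478  -0.0317  0.1783] [-3.139e+00  1.000e-03 -1.470e+00] w 0.0877 F [0.4 0.3 0.5]
shift [ 0.148 -0.452 -0.005] turn [-0.003  0.001  0.096]
```

```bash
python3 -m inch '0 0.05 -0.15 0 0 0 0.096;0 0.1 -0.3 0 0 0 0.096;0 0.148 -0.452 0 0 0 0.096;0 0.148 -0.452 0 0 0 0.096;0 0.148 -0.452 0 0 0 0.096;0 0.148 -0.452 0 0 0 0.096;0 0.148 -0.452 0.1 0 0 0.096;0 0.148 -0.452 0.19 0 0 0.096;0 0.148 -0.452 0.19 0 0 0.096;0 0.148 -0.452 0.19 0 0 0.096;0 0.148 -0.452 0.19 0 0 0.096'
python3 -c "
from h import *
plan(.6174,-.0624,.044,-np.pi/2)"
```

```text
t: 23.3
eef_pos: [0.6177, -0.0623, 0.1221]
ee_rot: [-3.139, 0.0, -1.57]
force: [-0.1, -0.2, 0.4]
width: 0.0876
t 23.3 at [ 0.6177 -0.0623  0.1221] [-3.139  0.    -1.57 ] w 0.0876 F [-0.1 -0.2  0.4]
shift [0.    0.002 0.26 ] turn [-0.003  0.     0.001]
```

```bash
python3 -m inch '0 0 0 0.08 0 0 0;0 0 0 0.16 0 0 0;0 0 0 0.22 0 0 0;0 0 0 0.26 0 0 0;0 0 0 0.26 0 0 0;1 0 0 0.26 0 0 0;1 0 0 0.26 0 0 0;1 0 0 0.26 0 0 0;1 0 0 0.26 0 0 0;1 0 0 0.26 0 0 0;1 0 0 0.26 0 0 0;1 0 0 0.26 0 0 0' 20
python3 -m inch '1 0 0 0 0 0 0;1 0 0 0 0 0 0;1 0 0 0 0 0 0;1 0 0 -0.05 0 0 0;1 0 0 -0.1 0 0 0;1 0 0 -0.2 0 0 0;1 0 0 -0.3 0 0 0;1 0 0 -0.4 0 0 0;1 0 0 -0.4 0 0 0;1 0 0 -0.4 0 0 0'
python3 -c "
from h import *
plan(.4696,.0429,.16,-np.pi/2+.1)"
```

```text
t: 24.5
eef_pos: [0.6169, -0.0625, 0.0421]
ee_rot: [-3.142, 0.0, -1.571]
force: [0.5, -1.2, -0.8]
width: 0.0372
t: 25.5
eef_pos: [0.6171, -0.0623, 0.1627]
ee_rot: [-3.14, 0.001, -1.571]
force: [-0.7, 0.1, -0.6]
width: 0.0338
t 25.5 at [ 0.6171 -0.0623  0.1627] [-3.140e+00  1.000e-03 -1.571e+00] w 0.0338 F [-0.7  0.1 -0.6]
shift [-0.351  0.492  0.008] turn [-0.001  0.001 -0.096]
```

```bash
python3 -m inch '1 -0.04 0.06 0 0 0 0;1 -0.11 0.16 0 0 0 0;1 -0.18 0.26 0 0 0 0;1 -0.25 0.36 0 0 0 -0.05;1 -0.31 0.44 0 0 0 -0.096;1 -0.351 0.492 0 0 0 -0.096;1 -0.351 0.492 0 0 0 -0.096;1 -0.351 0.492 0 0 0 -0.096;1 -0.351 0.492 0.1 0 0 -0.096;1 -0.351 0.492 0.2 0 0 -0.096;1 -0.351 0.492 0.3 0 0 -0.096;1 -0.351 0.492 0.35 0 0 -0.096'
python3 -c "
from h import *
plan(.4696,.0429,.031,-np.pi/2+.1)"
```

```text
t: 26.7
eef_pos: [0.4682, 0.0415, 0.0541]
ee_rot: [3.138, -0.001, -1.472]
force: [0.2, -0.3, -0.5]
width: 0.0334
t 26.7 at [0.4682 0.0415 0.0541] [ 3.138e+00 -1.000e-03 -1.472e+00] w 0.0334 F [ 0.2 -0.3 -0.5]
shift [-0.004 -0.006  0.077] turn [ 0.004 -0.001 -0.001]
```

```bash
python3 -m inch '1 -0.002 -0.002 0.03 0 0 0;1 -0.002 -0.002 0.055 0 0 0;1 -0.002 -0.002 0.075 0 0 0;1 -0.002 -0.002 0.087 0 0 0;1 -0.002 -0.002 0.087 0 0 0;0 -0.002 -0.002 0.087 0 0 0;0 -0.002 -0.002 0.087 0 0 0;0 -0.002 -0.002 0.087 0 0 0;0 -0.002 -0.002 0.087 0 0 0;0 -0.002 -0.002 0.087 0 0 0;0 -0.002 -0.002 0.087 0 0 0;0 -0.002 -0.002 0.087 0 0 0'
python3 -m inch '0 0 0 -0.1 0 0 0;0 0 0 -0.2 0 0 0;0 0 0 -0.35 0 0 0;0 0 0 -0.5 0 0 0;0 0 0 -0.7 0 0 0;0 0 0 -0.7 0 0 0;0 0 0 -0.7 0 0 0'
python3 -m inch '0 0.2 0 0 0 0 0;0 0.4 0 0 0 0 0;0 0.6 0 0 0 0 0;0 0.8 0 0 0 0 0;0 1 0 0 0 0 0;0 1 0 0 0 0 0;0 1 0 0 0 0 0;0 1 0 0 0 0 0;0 1 0 0 0 0 0;0 1 0 0 0 0 0'
```

```text
t: 27.9
eef_pos: [0.4698, 0.0434, 0.031]
ee_rot: [-3.142, -0.0, -1.47]
force: [0.2, 0.2, 0.9]
width: 0.0837
t: 28.6
eef_pos: [0.4709, 0.0439, 0.2432]
ee_rot: [-3.137, 0.002, -1.47]
force: [-0.9, -0.0, -0.7]
width: 0.0874
t: 29.6
eef_pos: [0.4999, -0.2538, 0.2406]
ee_rot: [3.141, 0.0, -1.469]
force: [-0.5, -0.5, -0.2]
width: 0.0875
```

```bash
cat > chk.py <<'E'
from h import *
import sys
n=sys.argv[1]
f=grab('top','top'+n);g=grab('scene','scene'+n)
a=cv2.imread(f'pics/top{n}.png');b=cv2.imread(f'pics/scene{n}.png')
cv2.imwrite(f'pics/m{n}.png',cv2.resize(cv2.vconcat([a[150:290,150:490],b[100:240,150:490]]),None,fx=2,fy=2,interpolation=2))
th=.1;c=np.array([.481,-.069]);R=np.array([[np.cos(th),-np.sin(th)],[np.sin(th),np.cos(th)]])
for cam,F in (('top',f),('scene',g)):
    P=cloud(F); q=(P[...,:2]-c)@R
    for name,yc,h in (('spur',-.1125,.064),('steel',-.0375,.062),('block',.0375,.066),('cedar',.1125,.082)):
        m=(abs(P[...,2]-h)<.006)&(abs(q[...,0])<.045)&(abs(q[...,1]-yc)<.036)
        if m.sum()<20: print(cam,name,'hidden',m.sum()); continue
        cn=max(cv2.findContours(m.astype(np.uint8),0,1)[0],key=cv2.contourArea).reshape(-1,2)
        r=cv2.minAreaRect((onplane(F,cn,h)[:,:2]*1000).astype(np.float32))
        print(cam,name,'err mm',((np.array(r[0])/1000-c)@R*1000-[0,yc*1000]).round(1),'size',np.round(r[1],1),'z',np.nanmedian(P[...,2][m]).round(4))
    m=(abs(P[...,2]-.074)<.006)&(np.hypot(P[...,0]-.55,P[...,1]-.37)<.1); print('jar',np.nanmean(P[m],0).round(3))
print(arm.get_state()['t'])
E
python3 chk.py 3
```

```text
top spur hidden 0
top steel err mm [3.6 4.6] size [31.1 38.5] z 0.0633
top block err mm [ 1.4 -0.4] size [30.6 31. ] z 0.067
top cedar err mm [1.1 0.6] size [33.2 31.9] z 0.0834
jar [0.556 0.382 0.074]
scene spur err mm [ 2.5 -4.3] size [27.6 21.9] z 0.0635
scene steel err mm [ 4.3 -1.3] size [41.1 39.8] z 0.0615
scene block err mm [ 1.5 -0.7] size [36.6 31.7] z 0.0667
scene cedar err mm [ 0.8 -0.2] size [38.2 30.4] z 0.0826
jar [0.556 0.381 0.073]
29.7
```

View pics/m3.png

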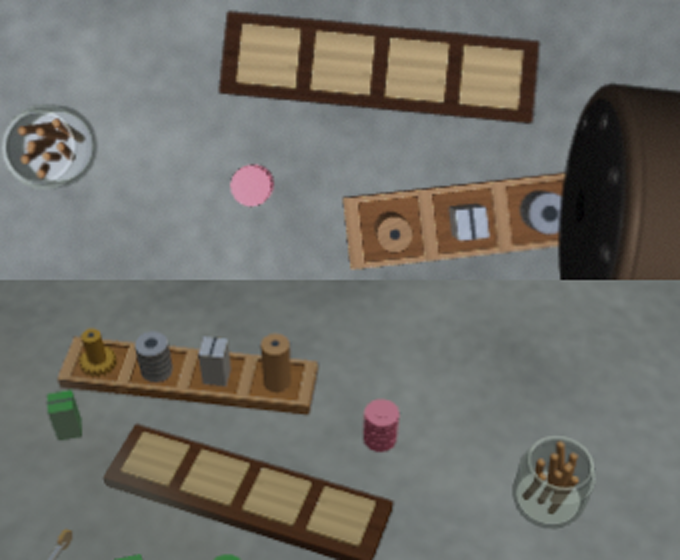

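From left to right the rack holds cedar (393,233), block (470,222) and steel (545,213), with the spur in the last compartment (95,355 in the scene half). All stand upright and the pads are empty. The arm blocks the top view of the spur here, so I'll check it and the jar's shift using earlier frames.

```bash
python3 - <<'E'
from h import *
th=.1;c=np.array([.481,-.069]);R=np.array([[np.cos(th),-np.sin(th)],[np.sin(th),np.cos(th)]])
f=pickle.load(open('pics/top2.pkl','rb'));P=cloud(f);q=(P[...,:2]-c)@R
for n,yc,h,r in (('spur',-.1125,.064,.006),('spurdisc',-.1125,.022,.0035),('steel',-.0375,.062,.006)):
    m=(abs(P[...,2]-h)<r)&(abs(q[...,0])<.029)&(abs(q[...,1]-yc)<.029)
    cn=max(cv2.findContours(m.astype(np.uint8),0,1)[0],key=cv2.contourArea).reshape(-1,2)
    r=cv2.minAreaRect((onplane(f,cn,h)[:,:2]*1000).astype(np.float32)); print(n,((np.array(r[0])/1000-c)@R*1000-[0,yc*1000]).round(1),np.round(r[1],1),np.nanmedian(P[...,2][m]))
for n in ('top0','scene0'):
    P=cloud(pickle.load(open(f'pics/{n}.pkl','rb'))); m=(abs(P[...,2]-.074)<.006)&(np.hypot(P[...,0]-.55,P[...,1]-.37)<.1); print('jar',n,np.nanmean(P[m],0).round(3))
s=arm.get_state(); print(s['t'],np.abs(s['qd']).max()); arm.job_done()
E
```

```text
spur [ 1.2 -1.3] [21.6 21.2] 0.06523079287443201
spurdisc [3.3 1.4] [38.2 43.6] 0.02285773002950886
steel [ 3.  -0.3] [40.9 38.5] 0.06331134286134876
jar top0 [0.556 0.382 0.074]
jar scene0 [0.556 0.381 0.073]
29.7 0.003824406251313755
the job is handed in; nothing more can be done
```

I moved all four rolls from the store board to the rack in reverse order and handed the job in at about 30 s of the 122 s allowed. From the robot's left, the rack now holds cedar, block, steel, spur; they started as spur, steel, block, cedar.

- **Placement:** in the last checks every roll stood upright within about 5 mm of its compartment centre (limit 15.5 mm). Their tops were at the heights expected for standing on the floor, to within 2 mm.
- **Bystanders:** both cameras put the jar where it was at the start, and I left the look-alikes alone. The gripper was open and clear of everything.
- **Disagreements:** in the final top picture the arm hid the spur and partly hid the steel. The spur was therefore checked from the scene camera and from an earlier top picture taken after I released it; those two readings differed by about 3 mm. The cut-off top view of the steel read 4.6 mm off in y, against about 1 mm in the clear views.
- **Steel release:** the steel was let go about 3 mm higher than planned, and it settled upright.

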